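Carry the dosing ball on its tray to the basin

TASK

Pick the small dosing ball out of the wooden crate and set it gently into the round pocket of the carry tray while the tray stands on the counter. Then lift the tray by its upright grip, carry it level so that the ball stays in its pocket, and hold it level and still over the middle of the steel basin, with the tray about 9 cm above the basin's rim, ready for filling; finish while still holding it there, touching only the tray and not the ball. Leave the other things in the crate and on the counter where they are.

Things in the scene. Friction and masses are not known exactly. Their poses are not given: they have to be found in the camera images.
- ball_center (a point): Centre of the dosing ball: a hard, smooth, white plastic ball of 50 mm diameter, about 50 g, loose on the crate's floor; it is the smaller of the two balls in the crate and rolls freely.
- ball: The dosing ball itself; its origin turns with it as it rolls, so use ball_center for its position.
- crate: Open light wood crate, fixed, 260 (its x) x 200 (its y) x 60 mm high, walls and floor 5 mm. Origin: centre of its underside. On the robot's left or right, yaw within 0.2 rad. Four things stand in it in any order, about 60 mm from its middle along x and 45 mm along y: dosing ball, dryer ball, soap, jar. There is most room for the fingers if they close along the crate's x.
- tray: Loose light wood tray, about 250 g: plate 200 (its x) x 100 (its y) x 8 mm, origin at the centre of its underside, z up. An upright slab grip in its middle is 44 mm long (x), 14 mm thick (y), its top 80 mm above the underside. On its +x side is the round pocket, on its -x side an empty rectangular well, border 6 mm high. Its x points away from the robot within 0.35 rad.
- tray_pocket (a point): The centre of a ball seated in the round pocket: 65 mm along the tray's +x from its middle, 33 mm above its underside. The pocket is a raised plain metal ring, 38 mm inner and 54 mm outer diameter, 5 mm high on the plate; the ball rests on the plate in it with about 4 mm of play and rolls out if the tray is tipped beyond about 35 degrees or jerked.
- tray_grip (a point): Point in the slab grip to take the tray by: above the tray's middle, 64 mm above its underside (16 mm below the grip's top). The fingers close along the tray's y on the 14 mm thickness. Its axes are those of the tray.
- basin: Open rectangular stainless steel wash basin, fixed, 260 (its x) x 200 (its y) mm, rim 90 mm above the counter. Origin at the centre of its underside. It stands on the other side of the robot from the crate, turned by up to 0.2 rad.
- dryer_ball_center (a point): Centre of a larger white hard plastic ball (dryer ball), 66 mm diameter, in the crate; stays in the crate.
- soap: White soap bar 65 x 45 x 28 mm lying in the crate, origin at the centre of its underside; stays in the crate.
- jar: Small closed glass jar with a metal cap, 48 mm diameter, 55 mm high, standing in the crate, origin at the centre of its underside; stays in the crate.
- detergent: White closed plastic tub with a grey cap, 76 mm diameter, 95 mm high, standing beyond the tray to the left; origin at the centre of its underside; leave alone.
- softener: Grey closed plastic tub with a white cap, 66 mm diameter, 85 mm high, standing beyond the tray to the right; origin at the centre of its underside; leave alone.
- cup: Clear measuring cup 64 mm rim diameter, 60 mm high, standing beyond the tray; origin at the centre of its underside; leave alone.
- brush: Hand brush lying beyond the tray, across the robot's view; origin at its underside near its middle; leave alone.

How it is judged:
On the way, in this order (a step that is already met when the one before it is completed fails the run):
1. the dosing ball rests in the round pocket, let go, with the tray standing on the counter (distance between ball_center and tray_pocket below 0.01 m and contact force between the fingers and ball below 0.1 N and height (world z) of tray below 0.01 m and linear speed of ball below 0.05 m/s), for 0.2 s.
2. the tray is lifted clear of the counter with the ball in its pocket (distance between ball_center and tray_pocket below 0.01 m and height (world z) of tray above 0.04 m and contact force between the fingers and tray above 1 N), for 0.2 s.
At the end, for the whole second after the job is handed in: The robot holds the tray over the basin: middles within 50 mm, the tray's underside 40 to 140 mm above the rim, tilted under 0.12 rad, still, gripped by the fingers, not touching the basin; the ball is within 10 mm of its seat in the round pocket, untouched by the robot (distance between ball_center and tray_pocket below 0.01 m and horizontal distance between tray and basin below 0.05 m and z of tray in the frame of basin between 0.13 and 0.23 m and angle between tray's own z axis and vertical below 0.12 rad and linear speed of tray below 0.03 m/s and angular speed of tray below 0.2 rad/s and contact force between the fingers and tray above 1 N and contact force between each of the arm, the fingers and ball below 0.2 N and contact force between tray and basin below 0.1 N); the arm keeps its last pose, push and grip.
It fails at once if the tray is off the counter without the dosing ball in its round pocket (height (world z) of tray above 0.02 m and distance between ball_center and tray_pocket above 0.015 m).
It fails at once if the tray is tipped by more than 0.35 rad (20 degrees) (angle between tray's own z axis and vertical above 0.35 rad).
It fails at once if the ball is dropped or thrown into the tray (faster than 0.5 m/s within 60 mm of the pocket while the tray stands on the counter) (distance between ball_center and tray_pocket below 0.06 m and linear speed of ball above 0.5 m/s and height (world z) of tray below 0.02 m).
It fails at once if another thing is taken out of the crate ((z of dryer_ball_center in the frame of crate above 0.09 m or horizontal distance between dryer_ball_center and crate above 0.16 m) or (z of soap in the frame of crate above 0.09 m or horizontal distance between soap and crate above 0.16 m) or (z of jar in the frame of crate above 0.09 m or horizontal distance between jar and crate above 0.16 m)).
It fails at once if a bystander on the counter is shifted by more than 40 mm or knocked over (distance of any of detergent, softener, cup, brush from where it was at the start of the episode above 0.04 m or angle between any of detergent, softener, cup's own z axis and vertical above 0.5 rad).
It also fails if it takes over 58 s, if anything falls off the work surface, if the arm or the gripper's body presses on something with over 40 N, if the wrist force passes 120 N, or if a joint passes its speed limit or range.

ROBOT

A 6-joint arm with a two-finger parallel gripper is mounted at the origin on the work surface. World frame = base frame: x ahead of the robot, y to its left, z up, the work surface at z = 0. Lengths are in m, angles in rad, forces in N, time in s.
With the tool pointing down it reaches from about 0.425 to 0.925 m from the base axis. Payload 12.5 kg.
Tool frame: the origin (TCP) lies on the centre line of the jaws, within the pads' length; the fingertips stand 11 mm ahead of it and the grasp point (between the pads) lies 8 mm behind it; z points along the fingers, y is the line along which they close (so a half turn about z gives the same grasp; the last joint's range is limited). The gripper opens to 85 mm and grips with 20 to 120 N. Pads are 22 mm wide; open, the fingers measure 114 mm over their backs; the gripper's body (76 mm by 85 mm) begins 54 mm behind the grasp point. The pads swing forward as they close: fully open they stand 13 mm farther back than shut.
Start: joints at [-1.231, 0.491, 1.559, -0, 1.092, -0.106], TCP at [0.27, -0.564, 0.242] pointing down, gripper open.
Joint ranges: [-3.1, 3.1], [-0.84, 2.19], [0.05, 2.79], [-1.13, 4.28], [0.06, 2.93], [-2.69, 2.69]. Speed limits (rad/s): [2.22, 2.22, 2.79, 3.14, 3.14, 3.14].

INTERFACE

Orientations are given as a unit quaternion [x, y, z, w].
In Python, from workcell import arm gives the robot as it stands. The module is installed in compiled form; this text tells all that it offers.
- The arm moves only by the shell command python3 -m pendant 'ROWS' [FORCE]. ROWS is JSON, a list of rows, each a list of 5 numbers: the shift along the tool's x, y, z normalised to -1 to 1, where 1 is 0.15 m, then the turn about the tool's z normalised to -1 to 1, where 1 is 6 degrees, then the opening, from -1 (shut) to 1 (fully open). A call has exactly 8 rows; each row shifts and turns the commanded pose from where the row before left it, along the tool's axes as they then stand; what a row does not reach is not made up. A row lasts 1/10 s, in which the tool goes at most 50 mm and 8.59 degrees, less where a joint would pass 70% of its speed; a pose out of reach is approached as far as the arm can. A call with a number of a shift or a turn outside -1 to 1 is refused whole. A call with a gripper value outside its range is refused whole. The fingers move at their own pace and stop on an object; FORCE is the grip in N (left out, the last holds). Time passes only in rows, so rows that do not move let the fingers close, or fill a call up. It gives the time, the measured TCP pose, the force, the opening and the grip force at its end, in the units of the state.
- arm.state(): the state, without advancing time (a new reading comes with each control period).
- arm.get_image(name): name is "scene" or "top"; returns the picture (400x640x3 uint8, blue, green, red); there is no depth.
- arm.camera_params(name): a dict with "mtx" (3x3 intrinsics, pixels), "xyz" and "attitude" of the camera in the world. Camera axes: x right, y down, z forward; pixel columns grow to the right and rows downward; lengths in m; the calibration is good to about 2 mm. A picture is of the moment at which its call begins. camera_params takes no time and is no camera call.
- arm.hand_in(): hands the job in; it is judged then, once.
The state is a dict: "clock": time; "joint_positions": joint angles; "joint_velocities": joint speeds; "tau": joint torques, N m; "ee_pos": TCP position; "tcp_rot": TCP orientation; "wrist_force": force on the tool from outside, world axes, zero at the start; "ft_torque": the same for the moment, N m; "grip_width": opening from 0.0 (shut) to 1.0 (fully open); "grasp_force": force on a finger pad.
Only numpy, scipy, OpenCV 4.12 (cv2) and the standard library are available. Lean on these libraries where they do the work, as an engineer would, in place of code of your own. Each camera call takes 0.05 s, during which the arm holds its last target. There are 200 camera calls.

## Working session

There is one attempt and no reset: what is moved stays moved. The work goes in short steps, Python scripts to look and compute and a shell command to move; the robot and the scene stay as the last step left them, time stands still between calls to the robot, and variables do not carry over. Pictures are saved under pics/ and viewed, at most 10 in all, crops included, and the job is handed in when it is done.

```bash
mkdir -p pics; python3 - <<'E'
from workcell import arm
import cv2
for n in("scene","top"):
    cv2.imwrite(f"pics/{n}0.png",arm.get_image(n)); p=arm.camera_params(n); print(n,p)
print(arm.state())
E
```

```text
scene {'mtx': array([[515.18803204,   0.        , 325.90453163],
       [  0.        , 515.18803204, 199.56775397],
       [  0.        ,   0.        ,   1.        ]]), 'xyz': array([1.57657273, 0.11626044, 0.71044898]), 'attitude': array([ 0.57709201,  0.65638395, -0.35862672, -0.32788992])}
top {'mtx': array([[457.45082653,   0.        , 321.53412142],
       [  0.        , 457.45082653, 199.38716312],
       [  0.        ,   0.        ,   1.        ]]), 'xyz': array([ 0.4602134 , -0.01247585,  1.13277812]), 'attitude': array([ 0.70783559, -0.702638  ,  0.04625736, -0.0559364 ])}
{'clock': 0.1, 'joint_positions': array([-1.23055911e+00,  4.91516998e-01,  1.55941280e+00,  1.54354935e-05,
        1.09171003e+00, -1.05616185e-01]), 'joint_velocities': array([-0.00051258, -0.00178274, -0.00216724,  0.00012694,  0.00022073,
        0.00029547]), 'tau': array([ 1.90944207e-03, -6.19446802e+01, -2.62027502e+01, -1.11078696e-04,
        2.88122159e-03, -4.16076816e-06]), 'ee_pos': array([ 0.26946477, -0.56370528,  0.2417668 ]), 'tcp_rot': array([ 9.75255231e-01,  2.21081341e-01, -5.44814160e-05, -5.20788674e-04]), 'wrist_force': array([-0.50827157,  0.82695133,  0.13445628]), 'ft_torque': array([-0.02137817,  0.00870619,  0.00580772]), 'grasp_force': 0.0, 'grip_width': 1.0003100909949374}
```

View pics/top0.png

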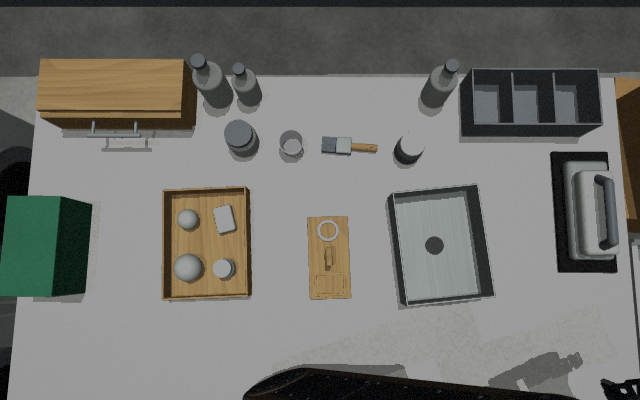

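View pics/scene0.png

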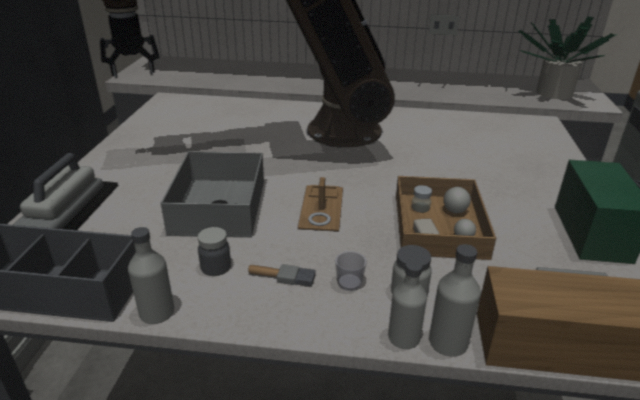

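The top view shows the crate on the left with the dosing ball at about (187,219), dryer ball at (188,267), jar at (224,268) and soap at (224,219). The tray's ring is at (328,231) and its grip at about (329,258). The basin is centred near (441,244).

```bash
cat > h.py <<'E'
import numpy as np, cv2
from workcell import arm
from scipy.spatial.transform import Rotation as R
def ray(n,px):
    p=arm.camera_params(n); d=R.from_quat(p["attitude"]).apply(np.linalg.solve(p["mtx"],[px[0],px[1],1])); return np.array(p["xyz"]),d
def plane(n,px,z):
    o,d=ray(n,px); return o+d*(z-o[2])/d[2]
def tri(a,b):
    A=[];B=[]
    for n,px in(a,b):
        o,d=ray(n,px); d/=np.linalg.norm(d); P=np.eye(3)-np.outer(d,d); A.append(P);B.append(P@o)
    return np.linalg.lstsq(np.vstack(A),np.hstack(B),rcond=None)[0]
def blobs(im,lo,hi,box,amin=60):
    "contours of an HSV range inside box x0,y0,x1,y1"
    x0,y0,x1,y1=box; m=cv2.inRange(cv2.cvtColor(im,cv2.COLOR_BGR2HSV),lo,hi); k=np.zeros_like(m); k[y0:y1,x0:x1]=m[y0:y1,x0:x1]
    return [c for c in cv2.findContours(k,cv2.RETR_EXTERNAL,cv2.CHAIN_APPROX_NONE)[0] if cv2.contourArea(c)>amin]
E
python3 - <<'E'
from h import *
t=cv2.imread("pics/top0.png"); s=cv2.imread("pics/scene0.png")
hs=cv2.cvtColor(t,cv2.COLOR_BGR2HSV); h2=cv2.cvtColor(s,cv2.COLOR_BGR2HSV)
for q in((187,219),(206,235),(312,240),(328,245),(328,222),(300,240),(440,210)): print(q,hs[q[1],q[0]])
for q in((466,229),(445,210),(330,200)): print(q,h2[q[1],q[0]])
print("top grey blobs in crate")
for c in blobs(t,(0,0,60),(180,70,255),(168,195,243,293)):
    print(cv2.minEnclosingCircle(c),cv2.contourArea(c))
print("scene")
for c in blobs(s,(0,0,60),(180,70,255),(405,180,486,245)): print(cv2.minEnclosingCircle(c),cv2.contourArea(c))
for nm,b in(("tray",(300,205,358,305)),("crate",(155,180,260,305))):
    for c in blobs(t,(5,70,30),(30,255,255),b,200): print(nm,cv2.minAreaRect(c),cv2.contourArea(c))
a=cv2.resize(t[180:310,150:370],None,fx=3.6,fy=3.6,interpolation=cv2.INTER_CUBIC); a=cv2.convertScaleAbs(a,alpha=1.6)
b=cv2.resize(s[170:270,280:500],None,fx=3.6,fy=3.6,interpolation=cv2.INTER_CUBIC);b=cv2.convertScaleAbs(b,alpha=1.6)
cv2.imwrite("pics/crop0.png",np.vstack([a,b])[:600] if 0 else cv2.resize(np.vstack([a,b]),None,fx=.72,fy=.72))
E
```

```text
(187, 219) [ 90   2 157]
(206, 235) [ 18 114 154]
(312, 240) [ 19 113 151]
(328, 245) [ 18 116 154]
(328, 222) [ 10   5 145]
(300, 240) [  0   0 158]
(440, 210) [ 84   8 153]
(466, 229) [ 42  11 121]
(445, 210) [14 75 51]
(330, 200) [ 16 107 107]
top grey blobs in crate
((223.85592651367188, 268.33050537109375), 11.459442138671875) 335.5
((187.3033447265625, 267.19873046875), 14.325870513916016) 574.5
((187.20689392089844, 218.6896514892578), 10.46520709991455) 309.5
((224.0, 219.0), 14.866168975830078) 466.0
scene
((464.6538391113281, 228.73077392578125), 10.998359680175781) 287.0
((426.0, 226.5), 13.647443771362305) 279.0
((457.0501403808594, 198.52735900878906), 13.957964897155762) 500.5
((421.5, 198.0), 14.151071548461914) 423.5
((480.0, 194.5), 15.33796215057373) 143.0
tray ((328.5103759765625, 257.25958251953125), (82.0943603515625, 40.88730239868164), 87.70938873291016) 3205.0
crate ((205.5871124267578, 242.59390258789062), (111.82575988769531, 89.55420684814453), 88.78113555908203) 9605.5
```

View pics/crop0.png

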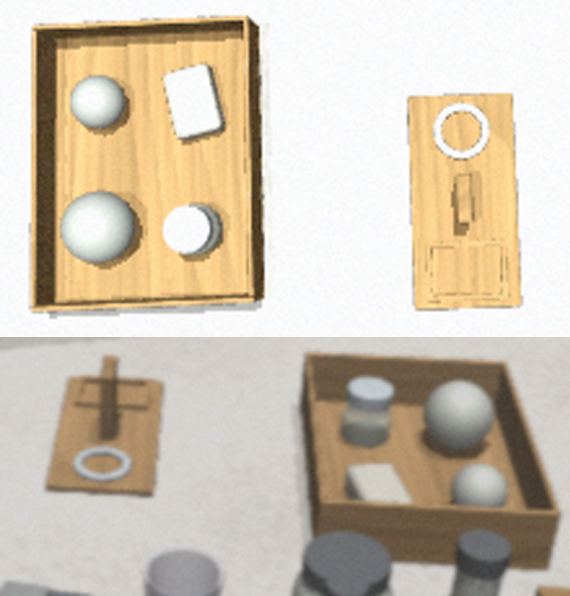

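The crops confirm the four items in the crate, with the small ball far left at about (187,219). The pocket ring is on the far side of the tray and the grip slab is in the middle.

```bash
python3 - <<'E'
from h import *
t=cv2.imread("pics/top0.png"); s=cv2.imread("pics/scene0.png")
bp=plane("top",(187.2,218.7),.03); print("ball plane",bp,"tri",tri(("top",(187.2,218.7)),("scene",(464.6,228.0))))
print("ball px radius expect",457*.025/(1.133-.03))
print("dryer",plane("top",(187.3,267.2),.038),"jar",plane("top",(222,268.3),.055),"soap",plane("top",(224,219),.033))
# tray
c=max(blobs(t,(5,70,30),(30,255,255),(300,205,358,305),200),key=cv2.contourArea)
r=cv2.minAreaRect(c); q=np.array([plane("top",p,.008) for p in cv2.boxPoints(r)]); print("tray c",q.mean(0),np.linalg.norm(q-np.roll(q,1,0),axis=1))
e=q[1]-q[0] if np.linalg.norm(q[1]-q[0])>.15 else q[2]-q[1]; e*=np.sign(e[0]); print("tray yaw rect",np.arctan2(e[1],e[0]))
for nm,im,b in(("top",t,(310,215,347,247)),("scene",s,(304,205,336,232))):
    g=blobs(im,(0,0,70),(180,60,255),b,20)
    for k in g:
        el=cv2.fitEllipse(k); print("ring",nm,el,plane(nm,el[0],.013))
        if nm=="top" : rp=plane(nm,el[0],.013); d=rp-q.mean(0); print("yaw by ring",np.arctan2(d[1],d[0]),np.linalg.norm(d[:2]))
# crate rim
c=max(blobs(t,(5,70,30),(30,255,255),(155,180,260,305),200),key=cv2.contourArea)
def rect(c,z,nm):
    q=np.array([plane("top",p,z) for p in cv2.boxPoints(cv2.minAreaRect(c))]); e=q[1]-q[0] if np.linalg.norm(q[1]-q[0])>np.linalg.norm(q[2]-q[1]) else q[2]-q[1]; e*=np.sign(e[0])
    print(nm,q.mean(0),np.linalg.norm(q-np.roll(q,1,0),axis=1)[:2],"yaw",np.arctan2(e[1],e[0]))
rect(c,.06,"crate")
# basin corners of rim by eye from top picture
b=np.array([plane("top",p,.09) for p in((389,192),(478,184),(494,296),(403,305))]); print("basin",b.mean(0),np.linalg.norm(b-np.roll(b,1,0),axis=1))
st=arm.state(); M=R.from_quat(st["tcp_rot"]).as_matrix(); print("tool x,y,z",M.T, "tool y ang",np.arctan2(M[1,1],M[0,1]))
E
```

```text
ball plane [0.57127176 0.32950981 0.03      ] tri [0.57089507 0.32859243 0.03382264]
ball px radius expect 10.358114233907525
dryer [0.45473538 0.32090512 0.038     ] jar [0.45295888 0.23420531 0.055     ] soap [0.57086392 0.23908064 0.033     ]
tray c [ 0.48272951 -0.0144844   0.008     ] [0.19880922 0.101041   0.1986831  0.09847276]
tray yaw rect 0.03995075634738658
ring top ((327.5206604003906, 230.04898071289062), (20.78424644470215, 21.216583251953125), 101.55707550048828) [ 0.54747661 -0.01172177  0.013     ]
yaw by ring 0.04264211379659993 0.06480601478016709
ring top ((327.75341796875, 215.5), (0.0, 1.0), 0.0) [ 0.58331121 -0.01206395  0.013     ]
yaw by ring 0.024059821980786992 0.10061082094545201
ring scene ((309.1256408691406, 230.03585815429688), (1.953750491142273, 45.82381057739258), 91.44042205810547) [ 0.6005299  -0.02858538  0.013     ]
ring scene ((319.0405578613281, 218.51705932617188), (13.232869148254395, 22.21120834350586), 89.9206771850586) [ 0.54941193 -0.01189555  0.013     ]
crate [0.51458237 0.27430094 0.06      ] [0.2623785  0.21441328] yaw 0.05216058936235185
basin [ 0.51344041 -0.26859602  0.09      ] [0.25588242 0.20593691 0.25408452 0.20342834]
tool x,y,z [[ 9.02246075e-01  4.31221526e-01  1.24006745e-04]
 [ 4.31221412e-01 -9.02245539e-01 -1.03989341e-03]
 [-3.36539889e-04  9.91714108e-04 -9.99999452e-01]] tool y ang -1.124949982319778
```

```bash
python3 -m pendant '[[0.13,-0.08,0,0,1],[0.25,-0.165,0,0,1],[0.25,-0.165,0,0,1],[0.25,-0.165,0,0,1],[0.25,-0.165,0,0,1],[0.25,-0.165,0,0,1],[0.25,-0.165,0,0,1],[0.25,-0.165,0,0,1]]' 40
python3 -m pendant '[[0.25,-0.165,0,0,1],[0.25,-0.165,0,0,1],[0.25,-0.165,0,0,1],[0.25,-0.165,0,0,1],[0.25,-0.165,0,0,1],[0.14,-0.25,0,0,1],[0.14,-0.25,0,0,1],[0.14,-0.25,0,0,1]]'
python3 -m pendant '[[0.14,-0.25,0,0,1],[0.14,-0.25,0,0,1],[0.14,-0.25,0,0,1],[0.14,-0.25,0,0,1],[0.14,-0.25,0,0,1],[0.14,-0.25,0,0,1],[0,0,0,-1,1],[0,0,0,-1,1]]'
python3 -m pendant '[[0,0,0,-1,1],[0,0,0,-1,1],[0,0,0,-1,1],[0,0,0,-1,1],[0,0,0,-1,1],[0,0,0,-1,1],[0,0,0,-1,1],[0,0,0,-1,1]]'
cat > go.py <<'E'
import sys
from h import *
# usage: go.py x y z yaw_of_tool_y -> shift in rows' units (after the turn done at the CURRENT axes), turn in units of 6 deg
x,y,z,a=map(float,sys.argv[1:]); s=arm.state(); M=R.from_quat(s["tcp_rot"]).as_matrix()
d=M.T@(np.array([x,y,z])-s["ee_pos"]); t=np.degrees(np.arctan2(M[1,1],M[0,1])-a)
print("pos",s["ee_pos"].round(4),"shift units",(d/.15).round(3),"turn units",round(((t+180)%360-180)/6,2),"width",s["grip_width"],"grip",s["grasp_force"],"clock",s["clock"],"tilt",np.degrees(np.arccos(-M[2,2])))
E
python3 go.py .57 .329 .12 .057
```

```text
clock: 0.9
ee_pos: [0.4446, -0.2735, 0.2422]
tcp_rot: [0.975, 0.221, -0.0, -0.0]
wrist_force: [1.0, -0.6, 0.8]
grip_width: 1.003
grasp_force: 0.0
clock: 1.7
ee_pos: [0.5681, 0.0478, 0.2419]
tcp_rot: [0.975, 0.221, -0.0, -0.0]
wrist_force: [-0.1, -0.6, -0.3]
grip_width: 1.002
grasp_force: 0.0
clock: 2.5
ee_pos: [0.5844, 0.3048, 0.2414]
tcp_rot: [0.946, 0.325, -0.001, 0.0]
wrist_force: [-0.9, -0.6, 0.2]
grip_width: 1.001
grasp_force: 0.0
clock: 3.3
ee_pos: [0.5848, 0.3033, 0.2418]
tcp_rot: [0.733, 0.681, -0.0, -0.0]
wrist_force: [0.3, -0.2, 0.6]
grip_width: 1.0
grasp_force: 0.0
pos [0.5848 0.3033 0.2418] shift units [ 0.164 -0.11   0.812] turn units -1.25 width 1.000382007600681 grip 0.0 clock 3.3 tilt 0.050519660088318576
```

```bash
python3 -m pendant '[[0.08,-0.05,0.1,0,1],[0.08,-0.06,0.2,0,1],[0,0,0.2,0,1],[0,0,0.2,0,1],[0,0,0.11,0,1],[0,0,0,-1,1],[0,0,0,-0.25,1],[0,0,0,0,1]]'
python3 go.py .5705 .329 .024 .057
```

```text
clock: 4.1
ee_pos: [0.5704, 0.3286, 0.1208]
tcp_rot: [0.688, 0.725, 0.0, 0.0]
wrist_force: [-0.5, 0.1, -0.4]
grip_width: 0.999
grasp_force: 0.0
pos [0.5704 0.3286 0.1208] shift units [0.003 0.001 0.646] turn units -0.05 width 0.9993383227090816 grip 0.0 clock 4.1 tilt 0.007772445754190312
```

```bash
python3 -m pendant '[[0,0,0.15,0,1],[0,0,0.2,0,1],[0,0,0.15,0,1],[0,0,0.08,0,1],[0,0,0.06,0,1],[0,0,0,0,1],[0,0,0,0,1],[0,0,0,0,1]]' 25
python3 - <<'E'
from h import *
cv2.imwrite("pics/a_top.png",arm.get_image("top")); s=arm.get_image("scene"); cv2.imwrite("pics/a_s.png",cv2.convertScaleAbs(cv2.resize(s[130:280,370:530],None,fx=4,fy=4),alpha=1.6))
print(arm.state()["wrist_force"])
E
```

```text
clock: 4.9
ee_pos: [0.5708, 0.3287, 0.0259]
tcp_rot: [0.688, 0.726, 0.001, 0.0]
wrist_force: [-0.3, -0.1, 0.1]
grip_width: 1.002
grasp_force: 0.0
[-0.27737171  0.17297768 -0.55873513]
```

View pics/a_s.png

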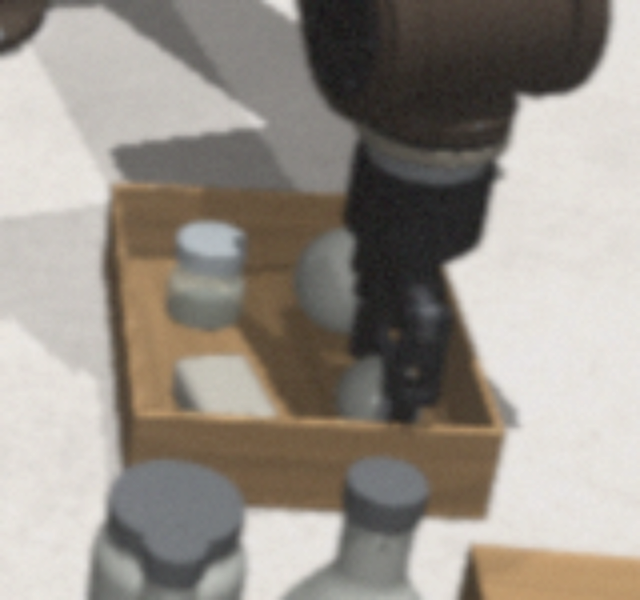

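The crop shows the fingers straddling the small ball, seen at about (378,390) in the crop, clear of the walls and the dryer ball. I'll close on it.

```bash
python3 -m pendant '[[0,0,0.01,0,0.4],[0,0,0,0,0.2],[0,0,0,0,0],[0,0,0,0,-0.2],[0,0,0,0,-0.5],[0,0,0,0,-0.5],[0,0,0,0,-0.5],[0,0,0,0,-0.5]]' 25
python3 go.py .5705 .329 .14 .057
```

```text
clock: 5.8
ee_pos: [0.5703, 0.3285, 0.0234]
tcp_rot: [0.688, 0.726, -0.0, 0.0]
wrist_force: [-3.2, -0.8, 5.5]
grip_width: 0.571
grasp_force: 25.4
pos [0.5703 0.3285 0.0234] shift units [ 0.003  0.002 -0.777] turn units -0.04 width 0.571032085376844 grip 25.42851895093918 clock 5.8 tilt 0.0038813088031250035
```

```bash
python3 -m pendant '[[0,0,-0.05,0,-0.5],[0,0,-0.1,0,-0.5],[0,0,-0.15,0,-0.5],[0,0,-0.15,0,-0.5],[0,0,-0.15,0,-0.5],[0,0,-0.15,0,-0.5],[0,0,-0.15,0,-0.5],[0,0,-0.1,0,-0.5]]'
python3 go.py .5475 -.0117 .174 -1.530
python3 - <<'E'
from h import *
s=arm.get_image("scene"); cv2.imwrite("pics/b_s.png",cv2.convertScaleAbs(cv2.resize(s[80:280,370:530],None,fx=3,fy=3),alpha=1.6))
E
```

```text
clock: 6.6
ee_pos: [0.5707, 0.3286, 0.176]
tcp_rot: [0.688, 0.726, 0.001, 0.001]
wrist_force: [-0.0, -1.0, -0.4]
grip_width: 0.569
grasp_force: 26.0
pos [0.5707 0.3286 0.176 ] shift units [-2.257 -0.275  0.011] turn units 15.12 width 0.5686827371694629 grip 26.00180894136429 clock 6.6 tilt 0.1477099377744738
```

View pics/b_s.png

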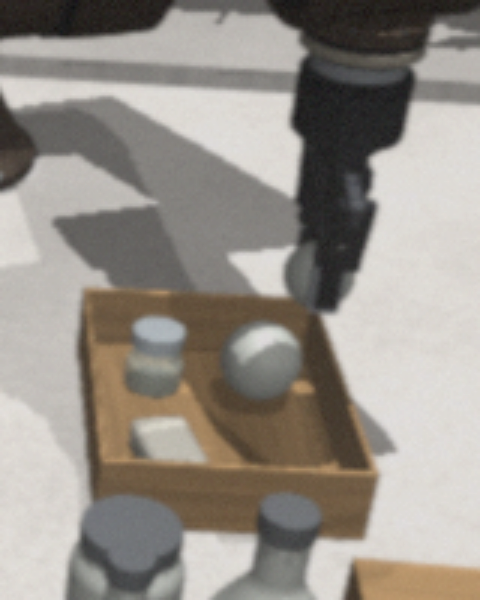

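The ball is held between the fingers at about (318,275) in the crop, and the other things in the crate are unmoved.

```bash
python3 -m pendant '[[-0.1,0,0,0,-0.5],[-0.2,-0.03,0,0,-0.5],[-0.25,-0.035,0,0,-0.5],[-0.25,-0.035,0,0,-0.5],[-0.25,-0.035,0,0,-0.5],[-0.25,-0.035,0,0,-0.5],[-0.25,-0.035,0,0,-0.5],[-0.25,-0.035,0,0,-0.5]]'
python3 -m pendant '[[-0.25,-0.03,0,0,-0.5],[-0.15,0,0,0,-0.5],[-0.05,0,0,0.5,-0.5],[0,0,0,1,-0.5],[0,0,0,1,-0.5],[0,0,0,1,-0.5],[0,0,0,1,-0.5],[0,0,0,1,-0.5]]'
python3 -m pendant '[[0,0,0,1,-0.5],[0,0,0,1,-0.5],[0,0,0,1,-0.5],[0,0,0,1,-0.5],[0,0,0,1,-0.5],[0,0,0,1,-0.5],[0,0,0,1,-0.5],[0,0,0,1,-0.5]]'
python3 go.py .5475 -.0117 .10 -1.530
```

```text
clock: 7.45
ee_pos: [0.5476, 0.0549, 0.1723]
tcp_rot: [0.688, 0.726, -0.001, -0.001]
wrist_force: [0.5, 0.2, -1.1]
grip_width: 0.568
grasp_force: 26.0
clock: 8.25
ee_pos: [0.5469, -0.0113, 0.1723]
tcp_rot: [0.867, 0.498, -0.001, -0.0]
wrist_force: [-0.1, -0.2, -0.3]
grip_width: 0.565
grasp_force: 26.0
clock: 9.05
ee_pos: [0.5469, -0.0113, 0.1722]
tcp_rot: [0.995, 0.103, -0.001, -0.0]
wrist_force: [-0.1, -0.4, 0.1]
grip_width: 0.572
grasp_force: 26.0
pos [ 0.5469 -0.0113  0.1722] shift units [0.004 0.004 0.482] turn units 1.57 width 0.5715109551139688 grip 26.02287769317627 clock 9.05 tilt 0.10993931912988789
```

```bash
python3 -m pendant '[[0,0,0,1,-0.5],[0,0,0,0.57,-0.5],[0.005,0,0.05,0,-0.5],[0,0.003,0.15,0,-0.5],[0,0,0.15,0,-0.5],[0,0,0.15,0,-0.5],[0,0,0.1,0,-0.5],[0,0,0.05,0,-0.5]]'
python3 go.py .548 -.0117 .0275 -1.530
python3 - <<'E'
from h import *
s=arm.get_image("scene"); cv2.imwrite("pics/c_s0.png",s); cv2.imwrite("pics/c_s.png",cv2.convertScaleAbs(cv2.resize(s[120:250,250:390],None,fx=4.5,fy=4.5),alpha=1.6))
st=arm.state(); p=arm.camera_params("scene")
for nm,q in(("ball exp",st["ee_pos"]+[0,0,.0066]),("pocket",np.array([.548,-.0117,.033]))):
    v=p["mtx"]@R.from_quat(p["attitude"]).inv().apply(q-p["xyz"]); v=v[:2]/v[2]; print(nm,v,"crop",(v-[250,120])*4.5)
E
```

```text
clock: 9.85
ee_pos: [0.5474, -0.0113, 0.0736]
tcp_rot: [1.0, 0.024, -0.002, -0.0]
wrist_force: [-0.3, 1.2, -0.7]
grip_width: 0.569
grasp_force: 26.0
pos [ 0.5474 -0.0113  0.0736] shift units [0.005 0.003 0.307] turn units 0.06 width 0.5691975570445167 grip 26.026783883571625 clock 9.85 tilt 0.1825842254044406
ball exp [319.68416394 194.49329283] crop [313.57873772 335.21981771]
pocket [319.27674638 211.29081574] crop [311.7453587  410.80867083]
```

View pics/c_s.png

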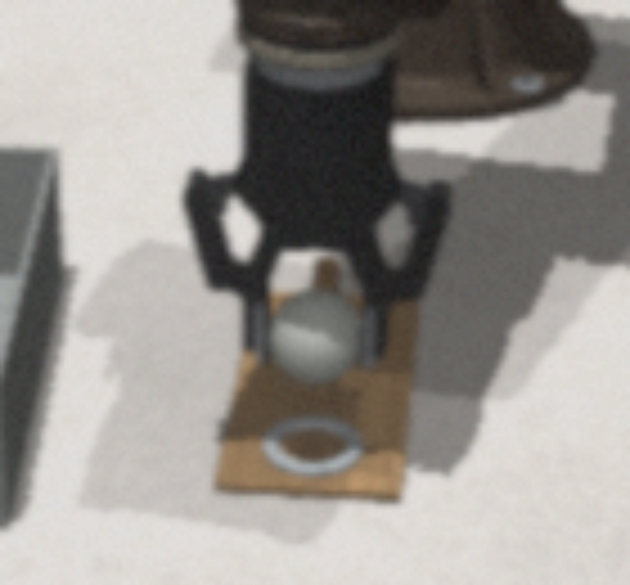

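The ball is at (315,336) in the crop, as predicted. It lines up with the ring at (313,445), and the fingertips stay above ring height. Next I lower it slowly.

```bash
python3 -m pendant '[[0.005,0.003,0.05,0,-0.5],[0,0,0.08,0,-0.5],[0,0,0.08,0,-0.5],[0,0,0.05,0,-0.5],[0,0,0.03,0,-0.5],[0,0,0.01,0,-0.5],[0,0,0,0,-0.5],[0,0,0,0,-0.5]]' 20
python3 go.py .548 -.0117 .0265 -1.530; python3 -c "
from workcell import arm;print(arm.state()['wrist_force'])"
```

```text
clock: 10.7
ee_pos: [0.5495, -0.0115, 0.0311]
tcp_rot: [1.0, 0.023, 0.0, 0.0]
wrist_force: [0.4, 0.3, -0.3]
grip_width: 0.571
grasp_force: 26.0
pos [ 0.5495 -0.0115  0.0311] shift units [-0.01   0.001  0.031] turn units 0.05 width 0.5705260207456477 grip 26.027474999427795 clock 10.7 tilt 0.03569217612141859
[ 0.36059583  0.30056508 -0.26216459]
```

```bash
python3 -m pendant '[[-0.008,0,0.01,0,-0.5],[0,0,0.008,0,-0.5],[0,0,0.006,0,-0.5],[0,0,0,0,-0.5],[0,0,0,0,-0.5],[0,0,0,0,-0.5],[0,0,0,0,-0.5],[0,0,0,0,-0.5]]' 20
python3 go.py .548 -.0117 .0265 -1.530
```

```text
clock: 11.5
ee_pos: [0.5481, -0.0116, 0.0272]
tcp_rot: [1.0, 0.023, 0.0, 0.0]
wrist_force: [-0.1, -0.6, -1.0]
grip_width: 0.567
grasp_force: 26.0
pos [ 0.5481 -0.0116  0.0272] shift units [-0.001  0.001  0.005] turn units 0.05 width 0.5670704813046007 grip 26.02719873189926 clock 11.5 tilt 0.006742449792942787
```

```bash
python3 -m pendant '[[0,0,0.004,0,-0.5],[0,0,0,0,-0.5],[0,0,0,0,0.1],[0,0,0,0,0.2],[0,0,0,0,0.3],[0,0,0,0,0.45],[0,0,0,0,0.6],[0,0,0,0,0.6]]'
python3 go.py .548 -.0117 .12 -1.530
python3 - <<'E'
from h import *
s=arm.get_image("scene"); cv2.imwrite("pics/d_s.png",cv2.convertScaleAbs(cv2.resize(s[120:250,250:390],None,fx=4.5,fy=4.5),alpha=1.6))
E
```

```text
clock: 12.3
ee_pos: [0.5481, -0.0116, 0.0266]
tcp_rot: [1.0, 0.023, -0.0, 0.0]
wrist_force: [0.4, -0.5, 1.4]
grip_width: 0.796
grasp_force: 0.0
pos [ 0.5481 -0.0116  0.0266] shift units [-0.001  0.001 -0.623] turn units 0.05 width 0.7963493824381619 grip 0.0 clock 12.3 tilt 0.0048997853860726776
```

View pics/d_s.png

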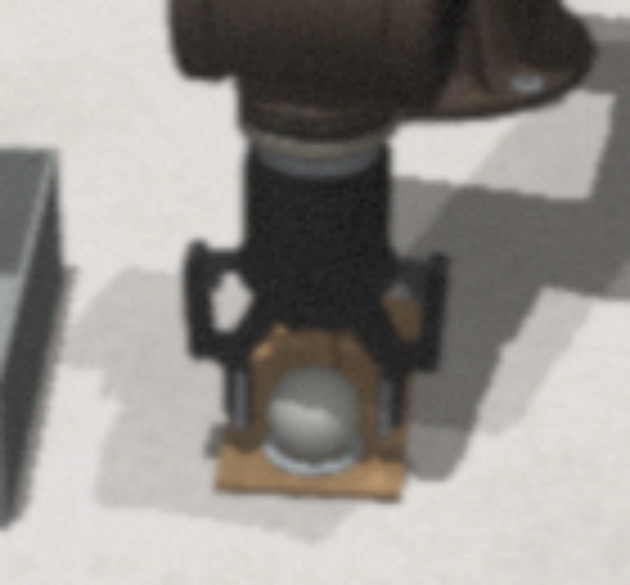

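The ball sits in the ring at (313,412) in the crop; the pocket's predicted position is (312,411). I'll open fully, rise, and move over the grip.

```bash
python3 -m pendant '[[0,0,0,0,1],[0,0,0,0,1],[0,0,-0.05,0,1],[0,0,-0.1,0,1],[0,0,-0.2,0,1],[0,0,-0.25,0,1],[0,0,-0.2,0,1],[0,0,-0.05,0,1]]'
python3 go.py .4827 -.0145 .13 -1.530
python3 - <<'E'
from h import *
s=arm.get_image("scene"); cv2.imwrite("pics/e_s0.png",s); t=arm.get_image("top"); cv2.imwrite("pics/e_t0.png",t)
z=lambda im,x0,y0:cv2.convertScaleAbs(cv2.resize(im[y0:y0+100,x0:x0+100],None,fx=4,fy=4),alpha=1.6)
cv2.imwrite("pics/e.png",np.hstack([z(s,270,150),z(t,280,205)]))
E
```

```text
clock: 13.15
ee_pos: [0.5491, -0.0116, 0.1577]
tcp_rot: [1.0, 0.023, 0.003, 0.0]
wrist_force: [-0.1, -0.4, 0.9]
grip_width: 1.001
grasp_force: 0.0
pos [ 0.5491 -0.0116  0.1577] shift units [-0.444 -0.001  0.182] turn units 0.05 width 1.001055301020401 grip 0.0 clock 13.15 tilt 0.2957739632073194
```

View pics/e.png

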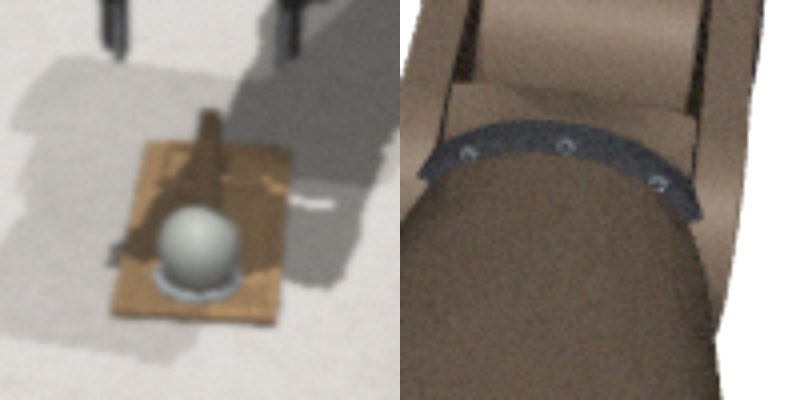

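The ball stands in its ring, the tray is unmoved and the fingers are clear. Moving over the grip and descending.

```bash
python3 -m pendant '[[-0.1,0,0,0,1],[-0.15,0,0,0,1],[-0.13,0,0,0,1],[-0.065,0,0.08,0,1],[0,0,0.1,0,1],[0,0,0.1,0,1],[0,0,0,0,1],[0,0,0,0,1]]'
python3 go.py .4827 -.0145 .056 -1.530
```

```text
clock: 14.05
ee_pos: [0.4811, -0.0145, 0.1114]
tcp_rot: [1.0, 0.023, -0.001, -0.0]
wrist_force: [-0.4, -0.0, -0.4]
grip_width: 0.998
grasp_force: 0.0
pos [ 0.4811 -0.0145  0.1114] shift units [0.011 0.    0.37 ] turn units 0.05 width 0.9976019127406974 grip 0.0 clock 14.05 tilt 0.11250201136974526
```

```bash
python3 -m pendant '[[0.011,0,0.1,0,1],[0,0,0.1,0,1],[0,0,0.1,0,1],[0,0,0.07,0,1],[0,0,0,0,0.6],[0,0,0,0,0.2],[0,0,0,0,-0.1],[0,0,0,0,-0.3]]' 20
python3 -m pendant '[[0,0,0,0,-0.45],[0,0,0,0,-0.5],[0,0,0,0,-0.55],[0,0,0,0,-0.6],[0,0,0,0,-0.65],[0,0,0,0,-0.75],[0,0,0,0,-1],[0,0,0,0,-1]]' 20
python3 -m pendant '[[0,0,0,0,-1],[0,0,0,0,-1],[0,0,0,0,-1],[0,0,0,0,-1],[0,0,0,0,-1],[0,0,0,0,-1],[0,0,0,0,-1],[0,0,0,0,-1]]' 80
python3 go.py .4827 -.0145 .236 -1.530
```

```text
clock: 14.85
ee_pos: [0.4834, -0.0146, 0.0572]
tcp_rot: [1.0, 0.023, 0.001, 0.0]
wrist_force: [-0.5, -0.1, -0.0]
grip_width: 0.355
grasp_force: 0.0
clock: 15.65
ee_pos: [0.4831, -0.0145, 0.0566]
tcp_rot: [1.0, 0.023, -0.0, 0.0]
wrist_force: [1.0, -0.8, 0.6]
grip_width: 0.162
grasp_force: 22.1
clock: 16.45
ee_pos: [0.4831, -0.0145, 0.0567]
tcp_rot: [1.0, 0.023, 0.0, 0.0]
wrist_force: [-0.7, -0.8, 4.7]
grip_width: 0.15
grasp_force: 78.6
pos [ 0.4831 -0.0145  0.0567] shift units [-0.003 -0.    -1.195] turn units 0.05 width 0.14958217512286104 grip 78.62628221511841 clock 16.45 tilt 0.016748411741989017
```

Gripped at about 13–14 mm, which matches the slab. A slow lift follows.

```bash
python3 -m pendant '[[0,0,-0.01,0,-1],[0,0,-0.03,0,-1],[0,0,-0.06,0,-1],[0,0,-0.08,0,-1],[0,0,-0.08,0,-1],[0,0,-0.06,0,-1],[0,0,-0.03,0,-1],[0,0,-0.01,0,-1]]'
python3 - <<'E'
from h import *
s=arm.get_image("scene"); cv2.imwrite("pics/f.png",cv2.convertScaleAbs(cv2.resize(s[90:250,240:400],None,fx=3.7,fy=3.7),alpha=1.6)); st=arm.state(); print(st["wrist_force"],st["ft_torque"])
E
python3 go.py .4827 -.0145 .24 -1.530
```

```text
clock: 17.25
ee_pos: [0.4832, -0.0145, 0.1113]
tcp_rot: [1.0, 0.023, 0.001, 0.0]
wrist_force: [-1.0, -0.6, -2.2]
grip_width: 0.15
grasp_force: 77.9
[-0.65402333  0.33119275 -2.34871861] [-0.02815439  0.00251677  0.04771663]
pos [ 0.4832 -0.0145  0.1111] shift units [-0.003 -0.    -0.859] turn units 0.05 width 0.15661644721802553 grip 77.9033875465393 clock 17.3 tilt 0.04346330299929524
```

View pics/f.png

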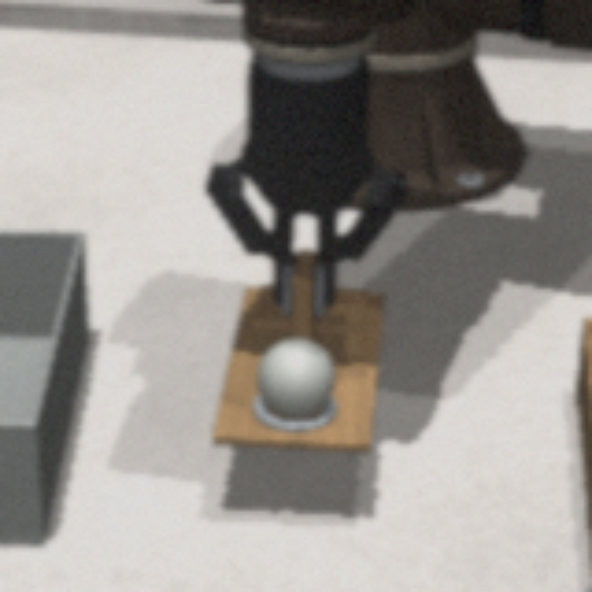

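The tray is up and level, with the ball in its ring at (296,380) in the crop. Continuing to the carrying height.

```bash
python3 -m pendant '[[0,0,-0.03,0,-1],[0,0,-0.07,0,-1],[0,0,-0.11,0,-1],[0,0,-0.14,0,-1],[0,0,-0.14,0,-1],[0,0,-0.11,0,-1],[0,0,-0.07,0,-1],[0,0,-0.04,0,-1]]'
python3 -m pendant '[[0,0,-0.02,0,-1],[0,0,-0.01,0,-1],[0,0,0,0,-1],[0,0,0,0,-1],[0,0,0,0,-1],[0,0,0,0,-1],[0,0,0,0,-1],[0,0,0,0,-1]]'
python3 go.py .5134 -.2686 .237 -1.530
```

```text
clock: 18.1
ee_pos: [0.4831, -0.0145, 0.2181]
tcp_rot: [1.0, 0.023, 0.0, 0.0]
wrist_force: [-0.6, 0.4, -3.6]
grip_width: 0.151
grasp_force: 77.9
clock: 18.9
ee_pos: [0.4831, -0.0145, 0.2215]
tcp_rot: [1.0, 0.023, -0.0, 0.0]
wrist_force: [0.5, 0.1, -2.4]
grip_width: 0.156
grasp_force: 77.9
pos [ 0.4831 -0.0145  0.2215] shift units [ 0.124  1.701 -0.103] turn units 0.05 width 0.15560892872873044 grip 77.92298555374146 clock 18.9 tilt 0.006120804560163683
```

```bash
python3 -m pendant '[[0,0.02,-0.01,0,-1],[0.005,0.05,-0.02,0,-1],[0.008,0.08,-0.02,0,-1],[0.01,0.11,-0.02,0,-1],[0.01,0.13,-0.02,0,-1],[0.01,0.14,-0.01,0,-1],[0.01,0.14,0,0,-1],[0.01,0.14,0,0,-1]]'
python3 -m pendant '[[0.01,0.14,0,0,-1],[0.01,0.14,0,0,-1],[0.01,0.14,0,0,-1],[0.01,0.13,0,0,-1],[0.01,0.11,0,0,-1],[0.005,0.09,0,0,-1],[0.005,0.06,0,0,-1],[0,0.04,0,0,-1]]'
python3 -m pendant '[[0,0.025,0,0,-1],[0,0.01,0,0,-1],[0,0,0,0,-1],[0,0,0,0,-1],[0,0,0,0,-1],[0,0,0,0,-1],[0,0,0,0,-1],[0,0,0,0,-1]]'
python3 go.py .5134 -.2686 .237 -1.530
python3 - <<'E'
from h import *
s=arm.get_image("scene"); t=arm.get_image("top")
z=lambda im,x0,y0:cv2.convertScaleAbs(cv2.resize(im[y0:y0+160,x0:x0+160],None,fx=2.5,fy=2.5),alpha=1.6)
cv2.imwrite("pics/g.png",np.hstack([z(s,135,70),z(t,370,165)]))
p=arm.camera_params("scene"); st=arm.state()
q=st["ee_pos"]+[.065,.0027,-.0567+.033]; v=p["mtx"]@R.from_quat(p["attitude"]).inv().apply(q-p["xyz"]); v=v[:2]/v[2]; print("pocket exp crop",(v-[135,70])*2.5)
E
```

```text
clock: 19.7
ee_pos: [0.4981, -0.1373, 0.237]
tcp_rot: [1.0, 0.023, 0.0, 0.0]
wrist_force: [0.3, 0.2, -3.1]
grip_width: 0.15
grasp_force: 78.1
clock: 20.5
ee_pos: [0.513, -0.2631, 0.2365]
tcp_rot: [1.0, 0.023, -0.0, -0.0]
wrist_force: [0.1, 0.1, -2.6]
grip_width: 0.15
grasp_force: 78.0
clock: 21.3
ee_pos: [0.5131, -0.2676, 0.2366]
tcp_rot: [1.0, 0.023, -0.0, 0.0]
wrist_force: [0.7, 0.9, -2.4]
grip_width: 0.153
grasp_force: 78.0
pos [ 0.5131 -0.2676  0.2366] shift units [ 0.001  0.007 -0.003] turn units 0.05 width 0.153175920850148 grip 78.01373720169067 clock 21.3 tilt 0.002493154565514954
pocket exp crop [174.74745726 179.06199387]
```

View pics/g.png

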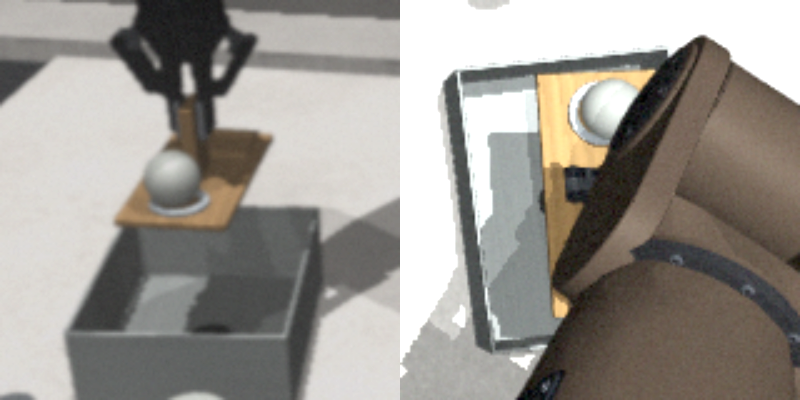

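The tray is level over the basin. The ball is in its ring at (172,180) in the scene crop, against an expected (175,179), so I'm handing in.

```bash
python3 -c "
from workcell import arm; print(arm.hand_in())"
```

```text
the job is handed in; nothing more can be done
None
```

I handed the job in at about 21 s: the arm is holding the tray level and still over the middle of the basin, about 9 cm above the rim, with the dosing ball in its pocket; the hand-in returned no verdict.

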